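# Find the swollen cell with a bridge gauge on a sloped rack

### The job

Check the three silver battery cells in the sloped rack for swelling with the bridge gauge: set the gauge down gently, square on the two rails of the left cell's pocket, then of the middle one, then of the right one, each time over the middle of the pocket with both of its feet fully seated, staying a moment while its sprung red foot rests on the cell and shows the thickness. One cell is swollen and clearly thicker than the other two: finish with the gauge left standing by itself, fully seated over the middle of that cell's pocket, and do not shift or knock over the things around.

Things in the scene. Friction and masses are not known exactly. Their poses are not given: they have to be found in the camera images.
- gauge_grip (a point): Loose bridge gauge, 0.4 to 0.6 kg, standing upright on the bench: steel bridge on two rubber-soled feet, white dial on its -x side, orange handle on top. Point: centre of the handle, 34 mm (x) by 30 mm (y, grasp across it) by 44 mm high. z is the upright axis, y runs from foot to foot. The feet's undersides lie 74 mm below; a dark block 36 mm wide lies from 22 mm below the point down.
- gauge_base (a point): Bridge gauge: point centred between its two feet, in the plane of their undersides; same axes (z upright, y from foot to foot). Feet: bars 76 mm long (x), 16 mm wide, centred at y = +35 and -35 mm, 86 mm over all; they stand on the two rails beside a pocket. Gauge 96 mm high.
- gauge_foot (a joint): Sprung red foot on the gauge's axis (ball end 16 mm): 0 = out, 11 mm below the feet; grows (m) as pushed in, limit 0.014. Light spring, 0.6 N at 0 plus 0.03 N per mm; the gauge's weight overcomes it. With both feet seated on a pocket's rails it reads the cell's thickness: about 0.004 good, 0.009 swollen; on a flat surface 0.011. The dial's red needle turns 0.3 rad per mm, clockwise from upright.
- pocket_left (a point): Left pocket of the sloped rack (on the +y side): point in the plane of the rail tops, at the pocket's middle both ways. z is square to the slope (28 degrees from vertical, leaning back to the robot), x points up the slope away from the robot, y along the row to the left. Pocket 48 mm wide between 26 mm wide rails, 112 mm long, floor 11 mm below the rail tops; pitch 74 mm
- pocket_middle (a point): Middle pocket of the sloped rack (the centre one): point in the plane of the rail tops, at the pocket's middle both ways. z is square to the slope (28 degrees from vertical, leaning back to the robot), x points up the slope away from the robot, y along the row to the left. Pocket 48 mm wide between 26 mm wide rails, 112 mm long, floor 11 mm below the rail tops; pitch 74 mm
- pocket_right (a point): Right pocket of the sloped rack (on the -y side): point in the plane of the rail tops, at the pocket's middle both ways. z is square to the slope (28 degrees from vertical, leaning back to the robot), x points up the slope away from the robot, y along the row to the left. Pocket 48 mm wide between 26 mm wide rails, 112 mm long, floor 11 mm below the rail tops; pitch 74 mm
- rack: Fixed sloped rack, blue rails on a white deck over a grey base, 252 mm wide (y), 104 mm deep (x), rising away from the robot; rail tops from 29 mm (front) to 81 mm (back) above the bench. Origin at the centre of its underside, z up, x away from the robot. In each pocket lies a fixed silver pouch cell with a black label, 92 x 43 mm; which one is swollen changes.
- phone: bystander: black phone 146x71x8 mm lying in front of the rack; origin at the centre of its underside
- dish: bystander: round steel dish 90 mm across, 18 mm high; origin at the centre of its underside
- tape: bystander: amber tape roll lying flat, 98 mm across, 12 mm high; origin at the centre of its underside
- test_box: bystander: small black box 67x42x21 mm, behind left of the rack; origin at the centre of its underside

How it is judged:
By the outcome, as a careful person would: the job done as asked, in the order asked, and still so for the second after the job is handed in, with the robot touching nothing.
It also fails if it takes over 58 s, if anything falls off the work surface, if the arm or the gripper's body presses on something with over 40 N, if the wrist force passes 120 N, or if a joint passes its speed limit or range.

### The arm

A 6-joint arm with a two-finger parallel gripper is mounted at the origin on a cart in front of the work surface, level with it; the furniture and walls round the work are solid. World frame = base frame: x ahead of the robot, y to its left, z up, the work surface at z = 0. Lengths are in m, angles in rad, forces in N, time in s.
With the tool pointing down it reaches from about 0.35 to 0.8 m from the base axis. Payload 7.3 kg.
Tool frame: the origin (TCP) lies at the very end of the fingers, on their centre line; the grasp point (between the pads) lies 19 mm behind it; z points along the fingers, y is the line along which they close (so a half turn about z gives the same grasp; the last joint's range is limited). The gripper opens to 85 mm and grips with 20 to 120 N. Pads are 22 mm wide; open, the fingers measure 114 mm over their backs; the gripper's body (76 mm by 85 mm) begins 54 mm behind the grasp point. The pads swing forward as they close: fully open they stand 13 mm farther back than shut.
Start: joints at [-1.424, 0.342, 1.524, -0, 1.275, -0.146], TCP at [0.152, -0.503, 0.231] pointing down, gripper open.
Joint ranges: [-2.53, 2.53], [-0.77, 2.02], [0.04, 2.7], [-1, 4.14], [0.28, 2.66], [-3.11, 3.11]. Speed limits (rad/s): [2.57, 2.57, 3.14, 3.14, 3.14, 3.14].

### API

Orientations are given as a unit quaternion [w, x, y, z].
In Python, from workcell import bot gives the robot as it stands.
- The arm moves only by the tool send_rows, never from a script. Its arguments are lists of equal length, an entry for each row: "jaw": the opening in per cent of the stroke, from 0 (shut) to 100 (fully open); "delta_pos": the shift along the world's x, y, z in m, a list of three; "dr": the turn, a rotation vector about the world's x, y, z in degrees, a list of three. A call has 1 to 20 rows; each row is the pose to reach, as a shift and turn from the pose commanded when the call began; what a row does not reach only later rows make up. A row lasts 1/12 s, in which the tool goes at most 41.7 mm and 7.16 degrees, less where a joint would pass 70% of its speed; a pose out of reach is approached as far as the arm can. A call with a gripper value outside its range is refused whole. The fingers move at their own pace and stop on an object; "force" is the grip in N (left out, the last holds). Time passes only in rows, so rows that repeat a pose let the fingers close. It gives the time, the measured TCP pose, the force, the opening and the grip force at its end, in the units of the state.
- bot.state(): the state, without advancing time (a new reading comes with each control period).
- bot.get_image(name): name is "scene" or "top"; returns the picture (420x560x3 uint8, red, green, blue); there is no depth.
- bot.camera_info(name): a dict with "fx", "fy", "cx", "cy" (pixels), "k1" (the pictures are not rectified: a ray, as slopes to the right and down, at radius r is drawn at 1 + k1 r^2 times it, then the intrinsics apply), "T" (4x4, takes a point from camera to world coordinates). Camera axes: x right, y down, z forward; pixel columns grow to the right and rows downward; lengths in m; the calibration is good to about 2 mm. A picture is of the moment at which its call begins. camera_info takes no time and is no camera call.
- bot.close_job(): hands the job in; it is judged then, once.
The state is a dict: "t": time; "joints": joint angles; "joint_vel": joint speeds; "joint_efforts": joint torques, N m; "tcp_pos": TCP position; "eef_rot": TCP orientation; "contact_force": force on the tool from outside, world axes, zero at the start; "wrist_torque": the same for the moment, N m; "grip_width": finger opening in m; "gripper_force": force on a finger pad.
Only numpy, scipy, OpenCV 4.12 (cv2) and the standard library are available. Lean on these libraries where they do the work, as an engineer would, in place of code of your own. Each camera call takes 0.05 s, during which the arm holds its last target. There are 200 camera calls.

## Working session

There is one attempt and no reset: what is moved stays moved. The work goes in short steps, Python scripts to look and compute and a tool call to move; the robot and the scene stay as the last step left them, time stands still between calls to the robot, and variables do not carry over. Pictures are saved under pics/ and viewed, at most 10 in all, crops included, and the job is handed in when it is done.

Besides the shell and the picture viewer there is one more tool, called after "Call:" as name(argument=value, ...), one argument or row to a line, values as JSON. send_rows: Moves the arm, as the interface text tells. Its arguments: {"type":"object","properties":{"jaw":{"type":"array"},"delta_pos":{"type":"array"},"dr":{"type":"array"},"force":{"type":"number"}},"required":["jaw","delta_pos","dr"]}

```bash
mkdir -p pics; cat > h.py <<'E'
import numpy as np, cv2
from workcell import bot
from scipy.spatial.transform import Rotation as R
def ray(ci,u,v):
    d=np.array([(u-ci['cx'])/ci['fx'],(v-ci['cy'])/ci['fy']]); s=d.copy()
    for _ in range(20): s=d/(1+ci['k1']*(s@s))
    T=np.array(ci['T']); w=T[:3,:3]@np.array([s[0],s[1],1]); return T[:3,3],w/np.linalg.norm(w)
def atz(ci,u,v,z):
    o,w=ray(ci,u,v); return o+w*(z-o[2])/w[2]
def proj(ci,P):
    T=np.array(ci['T']); p=(np.atleast_2d(P)-T[:3,3])@T[:3,:3]; s=p[:,:2]/p[:,2:]
    s=s*(1+ci['k1']*(s**2).sum(1,keepdims=True)); return s*[ci['fx'],ci['fy']]+[ci['cx'],ci['cy']]
def tri(obs):
    A=np.zeros((3,3));b=np.zeros(3)
    for ci,u,v in obs:
        o,w=ray(ci,u,v);M=np.eye(3)-np.outer(w,w);A+=M;b+=M@o
    return np.linalg.solve(A,b)
def shot(n,f):
    im=bot.get_image(n); cv2.imwrite('pics/'+f,im[:,:,::-1]); return im
E
python3 - <<'E'
from h import *
for n in('scene','top'):
    shot(n,n+'0.png'); ci=bot.camera_info(n); print({k:np.round(v,4) for k,v in ci.items()})
print(bot.state())
a=cv2.imread('pics/scene0.png');b=cv2.imread('pics/top0.png')
E
```

```text
{'fx': np.float64(441.8785), 'fy': np.float64(441.8785), 'cx': np.float64(281.1767), 'cy': np.float64(211.3397), 'k1': np.float64(-0.0377), 'T': array([[-6.621e-01, -3.718e-01,  6.507e-01, -1.708e-01],
       [-7.494e-01,  3.294e-01, -5.744e-01,  7.863e-01],
       [-8.000e-04, -8.679e-01, -4.967e-01,  6.073e-01],
       [ 0.000e+00,  0.000e+00,  0.000e+00,  1.000e+00]])}
{'fx': np.float64(523.1763), 'fy': np.float64(523.1763), 'cx': np.float64(280.7919), 'cy': np.float64(210.3537), 'k1': np.float64(-0.1946), 'T': array([[-1.9800e-02, -9.8610e-01,  1.6520e-01,  3.1810e-01],
       [-9.9980e-01,  2.0200e-02,  1.1000e-03,  1.7330e-01],
       [-4.4000e-03, -1.6510e-01, -9.8630e-01,  1.2481e+00],
       [ 0.0000e+00,  0.0000e+00,  0.0000e+00,  1.0000e+00]])}
{'t': 0.1, 'joints': array([-1.42400037e+00,  3.42668591e-01,  1.52491124e+00, -1.24902122e-05,
        1.27536151e+00, -1.46002379e-01]), 'joint_vel': array([ 5.05174942e-04, -1.61621486e-03, -2.77841439e-03, -4.67227495e-04,
        8.59541588e-04,  5.75642435e-05]), 'joint_efforts': array([ 3.57242148e-03, -4.34445333e+01, -2.46492487e+01, -2.20266388e-04,
        4.66385420e-03, -1.69525254e-05]), 'tcp_pos': array([ 0.1514982 , -0.50231012,  0.23069095]), 'eef_rot': array([-6.74339399e-04,  9.89302277e-01,  1.45878543e-01, -6.24088497e-06]), 'contact_force': array([ 0.70344177, -0.35863763,  0.09233852]), 'wrist_torque': array([-0.0093755 ,  0.01855034,  0.05414912]), 'gripper_force': 0.0, 'grip_width': 0.08532148425048185}
```

View pics/scene0.png

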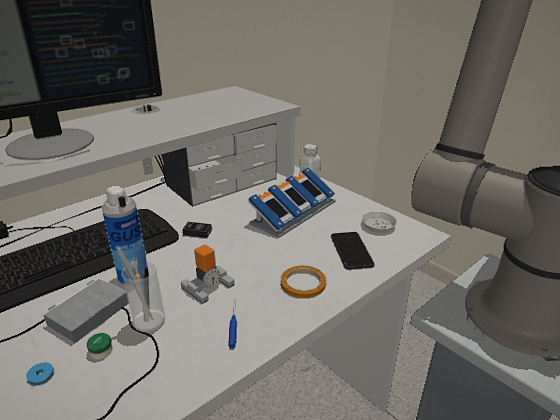

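View pics/top0.png

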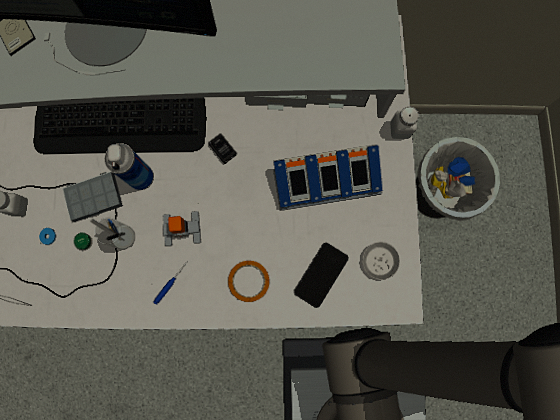

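The scene view shows the gauge at about (207,275) and the rack at (292,200). The top view shows the gauge at (182,227), the rack at (330,178), the tape at (248,281), the phone at (321,275) and the dish at (379,261). I'll zoom in on the gauge and rack.

```bash
python3 - <<'E'
import cv2,numpy as np
s=cv2.imread('pics/scene0.png');t=cv2.imread('pics/top0.png')
def c(im,x,y,w,k):
    h=int(w*.75); p=cv2.resize(im[y:y+h,x:x+w],(400,300),interpolation=cv2.INTER_CUBIC)
    st=400/w
    for i in range(0,w,10): cv2.putText(p,str(x+i),(int(i*st),8),0,.3,(0,255,0),1); cv2.line(p,(int((i+.5)*st),10),(int((i+.5)*st),14),(0,255,0),1)
    for i in range(0,h,10): cv2.putText(p,str(y+i),(0,int((i+.5)*st)+3),0,.3,(0,255,0),1)
    return p
m=np.vstack([np.hstack([c(s,172,238,80,5),c(s,240,162,100,4)]),np.hstack([c(t,152,200,64,5),c(t,265,135,128,4)])])
cv2.imwrite('pics/m0.png',m)
E
```

```text
(no output)
```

View pics/m0.png

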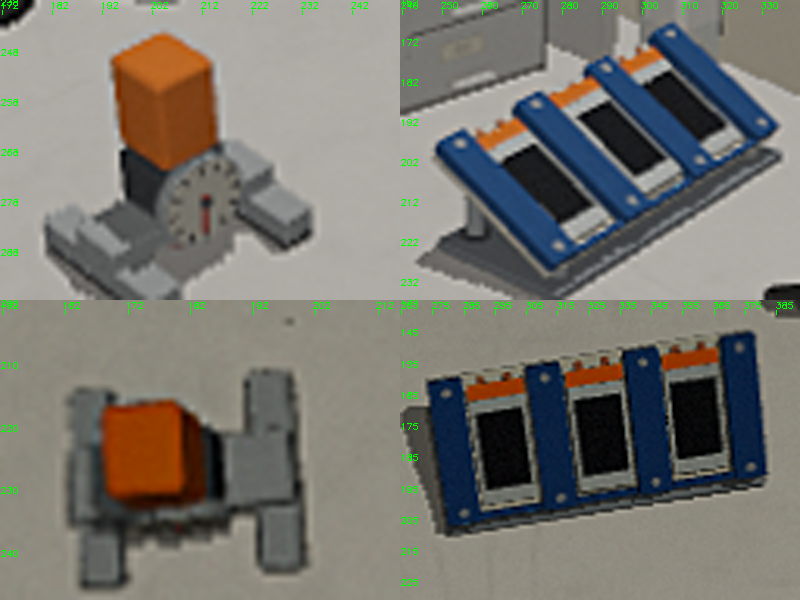

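The mosaic shows the gauge's dial side facing -x with a small yaw, and the handle's top face corners are clear in both views. The eight rail screws are visible in both views too. I'll triangulate them and fit.

```bash
cat > fit.py <<'E'
from h import *
from scipy.optimize import least_squares
cs=bot.camera_info('scene');ct=bot.camera_info('top')
S=np.array([[57,143],[159,246],[136,104],[232,200],[206,67],[300,160],[271,33],[362,126]])/4+[239.6,161.6]
T=np.array([[46,94],[64,214],[144,77],[161,198],[242,62],[256,182],[339,46],[352,167]])/3.125+[264.7,134.7]
P=np.array([tri([(cs,*a),(ct,*b)]) for a,b in zip(S,T)]); print('screws\n',P.round(4))
# joint fit: pitch plane frame, x,y,z,yaw ; rails at y=111,37,-37,-111 ; screws at +-d
def pts(p):
    M=(R.from_euler('z',p[3])*R.from_euler('y',-28,degrees=True))
    return p[:3]+M.apply([[s*p[4]+p[5],y,0] for y in(.111,.037,-.037,-.111) for s in(1,-1)])
f=lambda p:np.r_[(proj(cs,pts(p))-S).ravel(),(proj(ct,pts(p))-T).ravel()]
r=least_squares(f,[*P.mean(0),0,.045,0],x_scale=.01,loss='soft_l1') if 0 else least_squares(lambda p:f(np.r_[p,0]),[*P.mean(0),0,.045],x_scale=.01)
print('rack',r.x.round(4),np.degrees(r.x[3]),'rms',np.sqrt((r.fun**2).mean()),r.fun.reshape(2,8,2).mean(1).round(2))
for n,y in(('L',.074),('M',0),('R',-.074)):
    print(n,(r.x[:3]+R.from_euler('z',r.x[3]).apply([0,y,0])).round(4))
GS=np.array([[163,33],[112,64],[215,64],[163,92]])/5+[171.6,237.6]  # back,left,right,front
GT=np.array([[104,108],[180,102],[184,192],[106,196]])/6.25+[151.6,199.6] # +x+y, +x-y, -x-y, -x+y
# scene camera looks along +x -y : back=+x-y, left=+x+y, right=-x-y, front=-x+y
o=[(1,GS[1],GT[0]),(0,GS[0],GT[1]),(2,GS[2],GT[2]),(3,GS[3],GT[3])]
C=np.array([tri([(cs,*a),(ct,*b)]) for _,a,b in o]);print('handle top\n',C.round(4),C.mean(0).round(4))
e=[np.degrees(np.arctan2(*(C[i]-C[j])[[1,0]])) for i,j in((0,3),(1,2))];e+= [np.degrees(np.arctan2(*(C[i]-C[j])[[1,0]]))-90 for i,j in((0,1),(3,2))];print('yaw',np.round(e,1))
B=np.array([[90,85],[105,288],[270,72],[283,272]])/6.25+[151.6,199.6]
F=np.array([atz(ct,*b,.015) for b in B]);print('bars ends at z=.015\n',F.round(4)); 
for i,j in((0,1),(2,3)):print(np.degrees(np.arctan2(*(F[i]-F[j])[[1,0]])))
E
python3 fit.py
```

```text
screws
 [[ 0.6221  0.177   0.0772]
 [ 0.5391  0.1646  0.0332]
 [ 0.6328  0.1032  0.0767]
 [ 0.5501  0.0911  0.0337]
 [ 0.6431  0.0301  0.0771]
 [ 0.5609  0.018   0.0327]
 [ 0.6542 -0.0436  0.077 ]
 [ 0.5724 -0.0569  0.0285]]
rack [0.5967 0.0604 0.0546 0.1438 0.0473] 8.236280150140825 rms 0.3617207660694122 [[ 0.39  0.04]
 [-0.25 -0.24]]
L [0.5861 0.1337 0.0546]
M [0.5967 0.0604 0.0546]
R [ 0.6073 -0.0128  0.0546]
handle top
 [[0.5021 0.4292 0.0918]
 [0.5042 0.4019 0.0934]
 [0.4709 0.3993 0.0942]
 [0.4691 0.4267 0.0945]] [0.4866 0.4143 0.0935]
yaw [4.3 4.4 4.4 3.7]
bars ends at z=.015
 [[0.5233 0.4517 0.015 ]
 [0.4445 0.4448 0.015 ]
 [0.5269 0.3814 0.015 ]
 [0.4496 0.3759 0.015 ]]
5.021333806308614
4.015124948392561
```

Call:
send_rows(
  jaw=[100, 100, 100, 100, 100, 100, 100, 100, 100, 100, 100, 100, 100, 100, 100, 100, 100, 100, 100, 100],
  delta_pos=[
    [0.02, 0.03, 0.01],
    [0.04, 0.07, 0.02],
    [0.06, 0.105, 0.02],
    [0.08, 0.14, 0.02],
    [0.1, 0.175, 0.02],
    [0.12, 0.21, 0.02],
    [0.14, 0.245, 0.02],
    [0.16, 0.28, 0.02],
    [0.18, 0.315, 0.02],
    [0.2, 0.35, 0.02],
    [0.215, 0.385, 0.02],
    [0.23, 0.42, 0.02],
    [0.245, 0.455, 0.02],
    [0.255, 0.495, 0.02],
    [0.265, 0.535, 0.02],
    [0.275, 0.575, 0.02],
    [0.285, 0.615, 0.02],
    [0.295, 0.655, 0.02],
    [0.3, 0.695, 0.02],
    [0.305, 0.735, 0.02],
  ],
  dr=[
    [0, 0, 0],
    [0, 0, 0],
    [0, 0, -1],
    [0, 0, -2],
    [0, 0, -3],
    [0, 0, -4],
    [0, 0, -5],
    [0, 0, -6],
    [0, 0, -7],
    [0, 0, -8],
    [0, 0, -9],
    [0, 0, -10],
    [0, 0, -11],
    [0, 0, -12],
    [0, 0, -12.5],
    [0, 0, -12.5],
    [0, 0, -12.5],
    [0, 0, -12.5],
    [0, 0, -12.5],
    [0, 0, -12.5],
  ],
  force=60,
)

```text
t: 1.77
tcp_pos: [0.4563, 0.2345, 0.2509]
eef_rot: [0.0, 0.999, 0.037, -0.0]
contact_force: [0.8, -0.2, 0.5]
grip_width: 0.0854
gripper_force: 0.0
```

Call:
send_rows(
  jaw=[100, 100, 100, 100, 100, 100, 100, 100, 100],
  delta_pos=[
    [0.006, 0.036, -0.01],
    [0.012, 0.072, -0.02],
    [0.018, 0.108, -0.03],
    [0.024, 0.144, -0.04],
    [0.029, 0.172, -0.06],
    [0.03, 0.182, -0.08],
    [0.03, 0.182, -0.09],
    [0.03, 0.182, -0.09],
    [0.03, 0.182, -0.09],
  ],
  dr=[
    [0, 0, 0],
    [0, 0, 0],
    [0, 0, 0],
    [0, 0, 0],
    [0, 0, 0],
    [0, 0, 0],
    [0, 0, 0],
    [0, 0, 0],
    [0, 0, 0],
  ],
)

```text
t: 2.52
tcp_pos: [0.4864, 0.4134, 0.161]
eef_rot: [0.001, 0.999, 0.037, -0.001]
contact_force: [0.4, -0.9, 1.7]
grip_width: 0.0853
gripper_force: 0.0
```

```bash
python3 - <<'E'
from h import *
s=shot('scene','s1.png');t=shot('top','t1.png')
st=bot.state();print(st['tcp_pos'],st['joints'])
a=cv2.resize(cv2.imread('pics/s1.png')[180:310,130:290],(400,325),interpolation=2);b=cv2.resize(cv2.imread('pics/t1.png')[160:290,100:260],(400,325),interpolation=2)
cv2.imwrite('pics/m1.png',np.hstack([a,b]))
E
```

```text
[0.48730413 0.41359642 0.16291775] [ 5.84093236e-01  6.05076899e-01  1.28358671e+00 -3.13324886e-04
  1.25101429e+00  2.08153697e+00]
```

View pics/m1.png

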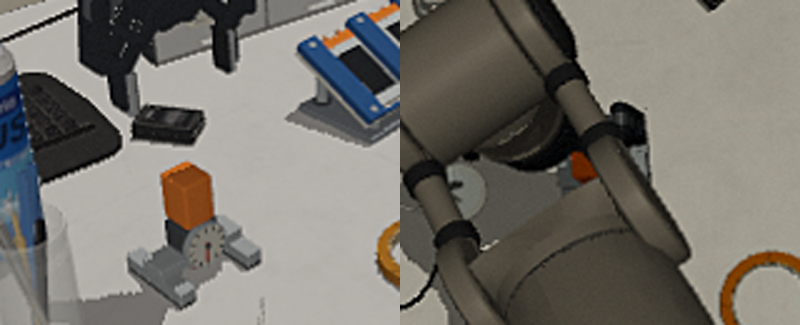

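The fingers straddle the handle line, so I'll go down and grip.

Call:
send_rows(
  jaw=[100, 100, 100, 100, 100, 100, 55, 45, 40, 36, 32, 28, 24, 20, 20, 20, 20, 20],
  delta_pos=[
    [0, 0, -0.03],
    [0, 0, -0.06],
    [0, 0, -0.085],
    [0, 0, -0.1],
    [0, 0, -0.104],
    [0, 0, -0.104],
    [0, 0, -0.104],
    [0, 0, -0.104],
    [0, 0, -0.104],
    [0, 0, -0.104],
    [0, 0, -0.104],
    [0, 0, -0.104],
    [0, 0, -0.104],
    [0, 0, -0.104],
    [0, 0, -0.104],
    [0, 0, -0.104],
    [0, 0, -0.104],
    [0, 0, -0.104],
  ],
  dr=[
    [0, 0, 0],
    [0, 0, 0],
    [0, 0, 0],
    [0, 0, 0],
    [0, 0, 0],
    [0, 0, 0],
    [0, 0, 0],
    [0, 0, 0],
    [0, 0, 0],
    [0, 0, 0],
    [0, 0, 0],
    [0, 0, 0],
    [0, 0, 0],
    [0, 0, 0],
    [0, 0, 0],
    [0, 0, 0],
    [0, 0, 0],
    [0, 0, 0],
  ],
  force=50,
)

```text
t: 4.12
tcp_pos: [0.4869, 0.4144, 0.0584]
eef_rot: [-0.0, 0.999, 0.037, 0.001]
contact_force: [-0.9, -2.0, 7.1]
grip_width: 0.0294
gripper_force: 49.7
```

```bash
python3 - <<'E'
from h import *
s=bot.state();print(s['tcp_pos'],s['eef_rot'],s['contact_force'])
q=s['eef_rot'];Rc=R.from_quat([*q[1:],q[0]]);print('tool axes',Rc.as_matrix().round(3).tolist())
yaw=np.degrees(np.arctan2(*Rc.as_matrix()[[1,0],0]));print('yaw',yaw)
Q=R.from_euler('z',8.24,degrees=True)*R.from_euler('y',-28,degrees=True);n=Q.as_matrix()[:,2]
print('n',n.round(4),'rotvec',np.degrees((Q*R.from_euler('z',-4.24,degrees=True)).as_rotvec()).round(2),np.degrees((Q*R.from_quat([0,0,0,1])).as_rotvec()).round(2))
for k,p in dict(L=[.5861,.1337,.0546],M=[.5967,.0604,.0546],R=[.6073,-.0128,.0546]).items(): print(k,[(np.array(p)+(0.0584+h)*n).round(4).tolist() for h in(.05,.015,0)])
E
```

```text
[0.4869296  0.41438463 0.05835724] [-1.51659139e-04  9.99299989e-01  3.74054652e-02  5.82466949e-04] [-0.85283917 -2.00040917  7.08932083]
tool axes [[0.997, 0.075, 0.001], [0.075, -0.997, 0.0], [0.001, -0.0, -1.0]]
yaw 4.287342796984884
n [-0.4646 -0.0673  0.8829] rotvec [  3.04 -27.84   3.92] [  2.01 -27.95   8.08]
L [[0.5357, 0.1264, 0.1503], [0.552, 0.1288, 0.1194], [0.559, 0.1298, 0.1062]]
M [[0.5463, 0.0531, 0.1503], [0.5626, 0.0555, 0.1194], [0.5696, 0.0565, 0.1062]]
R [[0.5569, -0.0201, 0.1503], [0.5732, -0.0177, 0.1194], [0.5802, -0.0167, 0.1062]]
```

Call:
send_rows(
  jaw=[20, 20, 20, 20, 20, 20, 20, 20, 20, 20, 20, 20, 20, 20, 20, 20, 20, 20, 20, 20],
  delta_pos=[
    [0, 0, 0.01],
    [0, 0, 0.03],
    [0, 0, 0.055],
    [0, -0.005, 0.08],
    [0.003, -0.015, 0.1],
    [0.006, -0.035, 0.115],
    [0.009, -0.055, 0.125],
    [0.013, -0.08, 0.13],
    [0.017, -0.105, 0.13],
    [0.022, -0.13, 0.13],
    [0.026, -0.155, 0.13],
    [0.03, -0.18, 0.13],
    [0.034, -0.205, 0.13],
    [0.038, -0.23, 0.13],
    [0.042, -0.255, 0.13],
    [0.046, -0.275, 0.13],
    [0.049, -0.285, 0.125],
    [0.049, -0.288, 0.12],
    [0.049, -0.288, 0.12],
    [0.049, -0.288, 0.12],
  ],
  dr=[
    [0, 0, 0],
    [0, 0, 0],
    [0, 0, 0],
    [0, 0, 0],
    [0, 0, 0],
    [0.2, -1.5, 0.2],
    [0.4, -4, 0.5],
    [0.8, -7, 1],
    [1.1, -10, 1.4],
    [1.4, -13, 1.8],
    [1.8, -16, 2.3],
    [2.1, -19, 2.7],
    [2.4, -22, 3.1],
    [2.7, -25, 3.5],
    [3, -27, 3.8],
    [3, -27.8, 3.9],
    [3, -27.8, 3.9],
    [3, -27.8, 3.9],
    [3, -27.8, 3.9],
    [3, -27.8, 3.9],
  ],
)

```text
t: 5.78
tcp_pos: [0.5347, 0.1266, 0.1764]
eef_rot: [-0.017, 0.968, 0.07, 0.24]
contact_force: [0.1, 0.3, -5.5]
grip_width: 0.0293
gripper_force: 51.3
```

```bash
python3 - <<'E'
from h import *
s=shot('scene','s2.png');t=shot('top','t2.png')
st=bot.state();print(st['tcp_pos'],st['joints'],st['contact_force'])
q=st['eef_rot'];Rc=R.from_quat([*q[1:],q[0]]);print((Rc*R.from_euler('x',180,degrees=True)).as_euler('ZYX',degrees=True))
a=cv2.resize(cv2.imread('pics/s2.png')[120:270,220:370],(600,600),interpolation=2)
b=cv2.resize(cv2.imread('pics/t2.png')[115:265,250:400],(400,400),interpolation=2)
cv2.imwrite('pics/m2.png',cv2.resize(a,(600,600)))
E
```

```text
[0.53524007 0.12713639 0.17714859] [0.07560014 0.23422029 1.96609391 0.07208127 0.45625329 1.44448327] [-0.04603788  0.5704975  -5.89989852]
[  8.3229165  -27.90329079  -0.04844825]
```

View pics/m2.png

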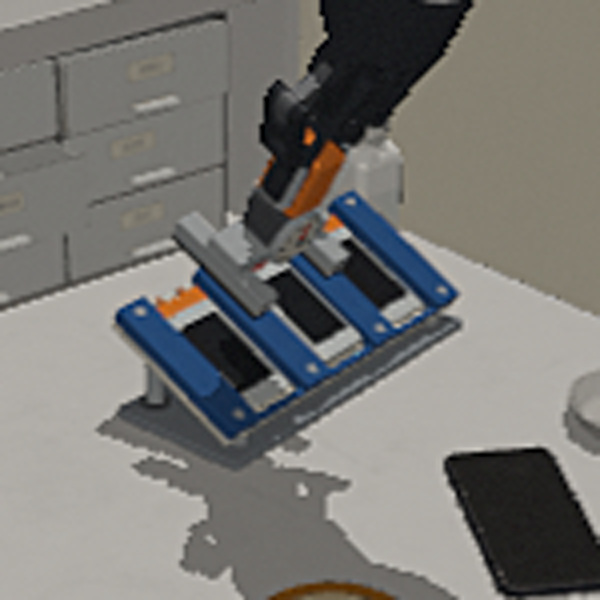

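The gauge is held square to the slope, above and behind the left pocket in this view. I'll lower it to 15 mm above the rails and overlay the model.

Call:
send_rows(
  jaw=[20, 20, 20, 20, 20, 20, 20],
  delta_pos=[
    [0, 0, -0.015],
    [0.002, 0, -0.03],
    [0.008, 0.001, -0.042],
    [0.014, 0.002, -0.053],
    [0.017, 0.002, -0.058],
    [0.017, 0.002, -0.058],
    [0.017, 0.002, -0.058],
  ],
  dr=[
    [0, 0, 0],
    [0, 0, 0],
    [0, 0, 0],
    [0, 0, 0],
    [0, 0, 0],
    [0, 0, 0],
    [0, 0, 0],
  ],
)

```text
t: 6.47
tcp_pos: [0.5525, 0.1289, 0.1194]
eef_rot: [-0.017, 0.968, 0.07, 0.241]
contact_force: [0.9, 0.7, -5.5]
grip_width: 0.0295
gripper_force: 51.1
```

```bash
cat > ov.py <<'E'
import sys
from h import *
def run(f,x0=230,y0=130,W=133,tx=265,ty=110,off=0.0584):
    st=bot.state();q=st['eef_rot'];Rc=R.from_quat([*q[1:],q[0]])*R.from_euler('x',180,degrees=True)
    print('tcp',st['tcp_pos'].round(4),'ypr',Rc.as_euler('ZYX',degrees=True).round(2),'F',st['contact_force'].round(1),'M',st['wrist_torque'].round(2),'j',st['joints'].round(2))
    base=st['tcp_pos']-off*Rc.as_matrix()[:,2]
    Q=R.from_euler('z',8.24,degrees=True)*R.from_euler('y',-28,degrees=True)
    for k,p in dict(L=[.5861,.1337,.0546],M=[.5967,.0604,.0546],R=[.6073,-.0128,.0546]).items(): print(k,(Q.inv().apply(base-p)*1e3).round(1),end=' ')
    print()
    out=[]
    for n,x,y in(('scene',x0,y0),('top',tx,ty)):
        im=bot.get_image(n)[:,:,::-1]; k=6 if n=='scene' else 3; k=400/W
        H=int(W*.9);p=cv2.resize(im[y:y+H,x:x+W],None,fx=k,fy=k,interpolation=2)
        ci=bot.camera_info(n)
        for s in(1,-1):
            C=base+Rc.apply([[.038,s*.027,0],[.038,s*.043,0],[-.038,s*.043,0],[-.038,s*.027,0]])
            pp=((proj(ci,C)-[x,y]+.5)*k).astype(np.int32); cv2.polylines(p,[pp],True,(0,255,0),1)
        C=base+Rc.apply([[a,b,.096] for a,b in((.017,.015),(.017,-.015),(-.017,-.015),(-.017,.015))])
        cv2.polylines(p,[((proj(ci,C)-[x,y]+.5)*k).astype(np.int32)],True,(255,0,255),1)
        out.append(p)
    cv2.imwrite('pics/'+f,np.hstack(out)[:600,:800])
run(sys.argv[1])
E
python3 ov.py m3.png
```

```text
tcp [0.5525 0.1289 0.1194] ypr [  8.32 -27.94  -0.06] F [ 0.9  0.7 -5.5] M [-0.09  0.82 -0.02] j [0.08 0.36 1.99 0.1  0.3  1.41]
L [ 0.4  0.  14.8] M [ 0.4 74.1 14.8] R [  0.4 148.   14.8]
```

View pics/m3.png

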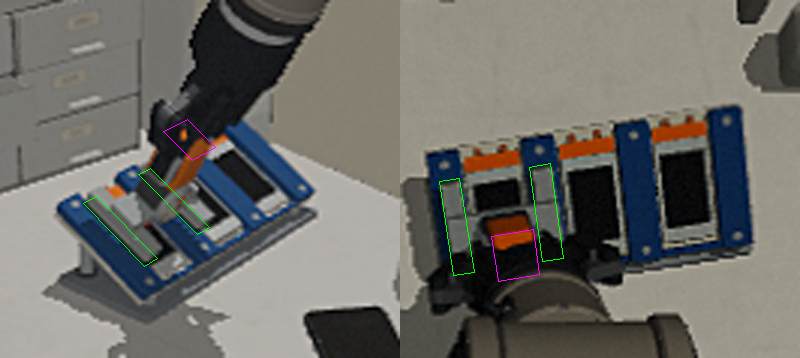

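The overlay agrees with the image: both feet sit over the left pocket's rails. Joint 5 is at 0.30, though, against a limit of 0.28. I'll fit a small kinematic model to see whether the seat is reachable or whether I need to regrip at another pitch.

```bash
cat > kin.py <<'E'
from h import *
from scipy.optimize import least_squares
D=[([-1.424,.3427,1.5249,0,1.2754,-.146],[.1515,-.5023,.2307]),
([.58409,.60508,1.28359,-.0003,1.25101,2.08154],[.4873,.4136,.1629]),
([.0756,.23422,1.96609,.07208,.45625,1.44448],[.53524,.12714,.17715])]
st=bot.state(); 
if abs(st['joints'][4]-.3)<.02: D.append((st['joints'],st['tcp_pos']))
Rz=lambda a:R.from_euler('z',a);Ry=lambda a:R.from_euler('y',a)
def fk(p,q):
    h,a2,a3,d,c,l,e=p
    A=Rz(q[0]);B=A*Ry(q[1]);C=A*Ry(q[1]+q[2]);W=C*Rz(q[3]);T=W*Ry(q[4])
    t=A.apply([c,l,h])+B.apply([0,0,a2])+C.apply([e,0,a3])+T.apply([0,0,d])
    return t,T*Rz(q[5])
f=lambda p:np.concatenate([fk(p,q)[0]-x for q,x in D]+[1e-3*np.array(p)[[4,6]]])
r=least_squares(f,[.35,.4,.4,.25,0,.077,0]);P=r.x
def ik(x,Rt,q0):
    # Rt: tool rotation
    g=lambda q:np.r_[(fk(P,q)[0]-x)*10,(fk(P,q)[1].inv()*Rt).as_rotvec()]
    s=least_squares(g,q0);return s.x,s.cost
if __name__=='__main__':
    print(P.round(4),'res',np.abs(r.fun).max())
    for q,x in D[-1:]: print(fk(P,q)[1].as_quat().round(3)); print(st['eef_rot'].round(3))
    q0=D[-1][0]; base=fk(P,q0)[1]
    for k,p in dict(L=[.5861,.1337,.0546],M=[.5967,.0604,.0546],R=[.6073,-.0128,.0546]).items():
      for th in(0,8,14,20):
        Q=Rz(np.radians(8.24))*Ry(np.radians(-28)); n=Q.as_matrix()[:,2]
        g=np.array(p)+.076*n  # grip point region (TCP 18mm beyond grasp)
        Qt=Rz(np.radians(8.24))*Ry(np.radians(-28+th))
        x=g-.0176*Qt.as_matrix()[:,2]
        D0=R.from_quat([*np.roll(st['eef_rot'],-1)]);Q0=Rz(np.radians(8.24))*Ry(np.radians(-28))
        corr=base.inv()*D0  # model->actual tool axes
        q,c=ik(x,Qt*Q0.inv()*base,q0);print(k,th,q.round(3),'%.1e'%c)
E
python3 kin.py
```

```text
[ 2.229e-01  5.063e-01  3.797e-01  3.136e-01 -1.000e-04  7.640e-02
  4.650e-02] res 4.6516013145326665e-05
[0.635 0.734 0.183 0.159]
[-0.017  0.968  0.07   0.241]
L 0 [0.078 0.392 1.992 0.113 0.271 1.402] 1.3e-24
L 8 [0.083 0.416 1.878 0.042 0.499 1.476] 1.8e-27
L 14 [0.087 0.446 1.79  0.021 0.662 1.498] 1.3e-30
L 20 [0.09  0.483 1.701 0.009 0.818 1.511] 1.6e-24
M 0 [-0.097  0.389  1.997  0.387  0.299  0.985] 4.2e-28
M 8 [-0.077  0.414  1.883  0.153  0.509  1.228] 5.7e-21
M 14 [-0.064  0.443  1.795  0.08   0.666  1.305] 4.9e-20
M 20 [-0.052  0.481  1.705  0.036  0.819  1.352] 2.9e-21
R 0 [-0.263  0.404  1.969  0.549  0.363  0.688] 6.9e-28
R 8 [-0.231  0.428  1.856  0.243  0.543  1.007] 2.3e-26
R 14 [-0.209  0.457  1.769  0.131  0.689  1.126] 4.0e-27
R 20 [-0.189  0.494  1.68   0.061  0.835  1.2  ] 4.4e-26
```

Call:
send_rows(
  jaw=[20, 20, 20, 20, 20, 20, 20, 20, 20, 20],
  delta_pos=[
    [0.001, 0, -0.002],
    [0.002, 0.0003, -0.004],
    [0.003, 0.0005, -0.006],
    [0.004, 0.0006, -0.008],
    [0.005, 0.0007, -0.0095],
    [0.0055, 0.0008, -0.0105],
    [0.006, 0.0009, -0.0115],
    [0.0066, 0.001, -0.0125],
    [0.0066, 0.001, -0.0125],
    [0.0066, 0.001, -0.0125],
  ],
  dr=[
    [0, 0.2, 0],
    [-0.1, 0.4, 0],
    [-0.1, 0.6, 0],
    [-0.1, 0.7, 0],
    [-0.1, 0.7, 0],
    [-0.1, 0.7, 0],
    [-0.1, 0.7, 0],
    [-0.1, 0.7, 0],
    [-0.1, 0.7, 0],
    [-0.1, 0.7, 0],
  ],
)

```text
t: 7.4
tcp_pos: [0.5592, 0.1293, 0.1069]
eef_rot: [-0.016, 0.969, 0.07, 0.235]
contact_force: [-1.1, 0.6, -4.1]
grip_width: 0.0294
gripper_force: 51.4
```

```bash
cat > pr.py <<'E'
from h import *
import sys
off=float(sys.argv[1]) if len(sys.argv)>1 else .0584
th=float(sys.argv[2]) if len(sys.argv)>2 else 0
st=bot.state();q=st['eef_rot'];Rc=R.from_quat([*q[1:],q[0]])*R.from_euler('x',180,degrees=True)
print('t',st['t'],'tcp',st['tcp_pos'].round(4),'ypr',Rc.as_euler('ZYX',degrees=True).round(2),'F',st['contact_force'].round(1),'M',st['wrist_torque'].round(2),'j',st['joints'].round(3),st['grip_width'])
# gauge frame: tool pitched +th relative to the gauge; pivot = grip centre 17.6 mm behind TCP
Rg=Rc*R.from_euler('y',-th,degrees=True)
base=st['tcp_pos']+.0176*Rc.as_matrix()[:,2]-(off+.0176)*Rg.as_matrix()[:,2]
Q=R.from_euler('z',8.24,degrees=True)*R.from_euler('y',-28,degrees=True)
print('slope-frame F',Q.inv().apply(st['contact_force']).round(1))
for k,p in dict(L=[.5861,.1337,.0546],M=[.5967,.0604,.0546],R=[.6073,-.0128,.0546]).items(): print(k,(Q.inv().apply(base-p)*1e3).round(1),end=' ')
E
python3 pr.py
```

```text
t 7.4 tcp [0.5592 0.1293 0.1069] ypr [  8.27 -27.25  -0.06] F [-1.1  0.6 -4.1] M [-0.2   0.81 -0.05] j [0.077 0.392 1.98  0.101 0.296 1.414] 0.029415141549709624
slope-frame F [-2.9  0.8 -3.1]
L [-0.3 -0.5  0.6] M [-0.3 73.5  0.6] R [ -0.3 147.5   0.6]
```

Call:
send_rows(
  jaw=[20, 20, 20, 20, 20, 20],
  delta_pos=[
    [0.0002, 0, -0.0004],
    [0.0004, 0, -0.0007],
    [0.0006, 0.0001, -0.0011],
    [0.0006, 0.0001, -0.0011],
    [0.0006, 0.0001, -0.0011],
    [0.0006, 0.0001, -0.0011],
  ],
  dr=[
    [0, 0, 0],
    [0, 0, 0],
    [0, 0, 0],
    [0, 0, 0],
    [0, 0, 0],
    [0, 0, 0],
  ],
)

```text
t: 7.9
tcp_pos: [0.5592, 0.1292, 0.1066]
eef_rot: [-0.016, 0.969, 0.07, 0.235]
contact_force: [-10.8, -4.0, 7.9]
grip_width: 0.0293
gripper_force: 53.5
```

```bash
python3 pr.py
```

```text
t 7.9 tcp [0.5592 0.1292 0.1066] ypr [  8.28 -27.26  -0.07] F [-10.8  -4.    7.9] M [-0.32  1.12 -0.06] j [0.077 0.393 1.98  0.102 0.295 1.414] 0.029301492238200614
slope-frame F [-6.2 -2.4 12.3]
L [-0.5 -0.7  0.3] M [-0.5 73.4  0.3] R [ -0.5 147.4   0.3]
```

Call:
send_rows(
  jaw=[32, 36, 40, 45, 50, 55, 60, 60, 60],
  delta_pos=[
    [-0.0002, 0, 0.0004],
    [-0.0002, 0, 0.0004],
    [-0.0002, 0, 0.0004],
    [-0.0002, 0, 0.0004],
    [-0.0002, 0, 0.0004],
    [-0.0002, 0, 0.0004],
    [-0.0002, 0, 0.0004],
    [-0.0002, 0, 0.0004],
    [-0.0002, 0, 0.0004],
  ],
  dr=[
    [0, 0, 0],
    [0, 0, 0],
    [0, 0, 0],
    [0, 0, 0],
    [0, 0, 0],
    [0, 0, 0],
    [0, 0, 0],
    [0, 0, 0],
    [0, 0, 0],
  ],
)

```text
t: 8.65
tcp_pos: [0.5596, 0.1294, 0.1061]
eef_rot: [-0.016, 0.969, 0.07, 0.235]
contact_force: [-0.6, 0.2, -0.9]
grip_width: 0.0512
gripper_force: 0.0
```

```bash
python3 pr.py; sed -i 's/W=133/W=100/; s/x0=230,y0=130/x0=240,y0=145/; s/tx=265,ty=110/tx=265,ty=125/' ov.py; python3 ov.py m4.png
```

```text
t 8.65 tcp [0.5596 0.1294 0.1061] ypr [  8.27 -27.25  -0.06] F [-0.6  0.2 -0.9] M [-0.06  0.2   0.04] j [0.078 0.394 1.979 0.102 0.294 1.414] 0.05122192739541941
slope-frame F [-0.9  0.3 -0.5]
L [-0.3 -0.5 -0.3] M [-0.3 73.6 -0.3] R [ -0.3 147.6  -0.3] tcp [0.5596 0.1294 0.1061] ypr [  8.27 -27.25  -0.06] F [-0.6  0.2 -0.9] M [-0.06  0.2   0.04] j [0.08 0.39 1.98 0.1  0.29 1.41]
L [-0.3 -0.5 -0.3] M [-0.3 73.6 -0.3] R [ -0.3 147.6  -0.3]
```

View pics/m4.png

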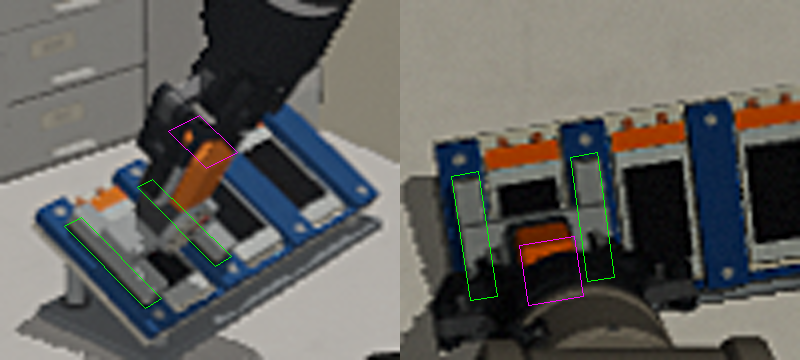

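The gauge is released and stands on the left rails. Overlay and picture agree: left foot on rail 1, right foot on rail 2. Next I'll save a dial image, check the rail edges numerically, and compute a regrip with the tool pitched 13° relative to the gauge.

```bash
python3 - <<'E'
from h import *
shot('scene','dialL.png');shot('top','topL.png')
ct=bot.camera_info('top');im=cv2.GaussianBlur(cv2.imread('pics/top0.png'),(0,0),.6).astype(float)
Q=R.from_euler('z',8.24,degrees=True)*R.from_euler('y',-28,degrees=True);n=Q.as_matrix()[:,2]
M=np.array([.5967,.0604,.0546])
for xs in(-.03,0,.03):
    ys=np.arange(.13,-.13,-.0005);pp=proj(ct,M+Q.apply(np.c_[np.full_like(ys,xs),ys,0*ys])).astype(np.float32)
    v=cv2.remap(im,pp[:,0],pp[:,1],1)[:,0];b=(v[:,0]-v[:,2]>45)
    e=np.where(np.diff(b.astype(int)))[0];print(xs,(ys[e]*1e3).round(1))
nt=(R.from_euler('z',8.24,degrees=True)*R.from_euler('y',-15,degrees=True)).as_matrix()[:,2]
print('dr',13*Q.as_matrix()[:,1].round(4),'n',n.round(4))
cur=bot.state()['tcp_pos'];g=lambda p,h=0:(np.array(p)+(.076+h)*n-.0176*nt)
pl=dict(L=[.5861,.1337,.0546],M=[.5967,.0604,.0546],R=[.6073,-.0128,.0546])
print('regrip delta',(g(np.array(pl['L'])+Q.apply([-.0004,-.0006,0]))-cur).round(4))
for k in pl: print(k,g(pl[k]).round(4))
E
```

```text
-0.03 [ 122.5  101.    48.    26.5  -25.   -47.5 -100.  -121. ]
0 [ 122.    99.5   48.    26.   -26.   -48.5 -100.  -121. ]
0.03 [ 122.   100.    48.5   26.5  -25.   -48.  -100.  -121.5]
dr [-1.8629 12.8661 -0.    ] n [-0.4646 -0.0673  0.8829]
regrip delta [-0.0045 -0.0008 -0.0016]
L [0.5553 0.1292 0.1047]
M [0.5659 0.0559 0.1047]
R [ 0.5765 -0.0173  0.1047]
```

Call:
send_rows(
  jaw=[60, 60, 60, 60, 60, 50, 44, 38, 34, 30, 26, 20, 20, 20, 20],
  delta_pos=[
    [-0.001, 0, 0],
    [-0.002, 0, -0.0005],
    [-0.0035, -0.0005, -0.001],
    [-0.0045, -0.0008, -0.0016],
    [-0.0045, -0.0008, -0.0016],
    [-0.0045, -0.0008, -0.0016],
    [-0.0045, -0.0008, -0.0016],
    [-0.0045, -0.0008, -0.0016],
    [-0.0045, -0.0008, -0.0016],
    [-0.0045, -0.0008, -0.0016],
    [-0.0045, -0.0008, -0.0016],
    [-0.0045, -0.0008, -0.0016],
    [-0.0045, -0.0008, -0.0016],
    [-0.0045, -0.0008, -0.0016],
    [-0.0045, -0.0008, -0.0016],
  ],
  dr=[
    [-0.4, 3, 0],
    [-0.9, 6, 0],
    [-1.3, 9, 0],
    [-1.8, 12.1, 0],
    [-1.8, 12.1, 0],
    [-1.8, 12.1, 0],
    [-1.8, 12.1, 0],
    [-1.8, 12.1, 0],
    [-1.8, 12.1, 0],
    [-1.8, 12.1, 0],
    [-1.8, 12.1, 0],
    [-1.8, 12.1, 0],
    [-1.8, 12.1, 0],
    [-1.8, 12.1, 0],
    [-1.8, 12.1, 0],
  ],
  force=60,
)

```text
t: 10.1
tcp_pos: [0.5544, 0.1285, 0.1043]
eef_rot: [-0.008, 0.989, 0.072, 0.13]
contact_force: [-5.4, -1.4, 2.2]
grip_width: 0.0295
gripper_force: 59.5
```

```bash
python3 pr.py .0584 13
```

```text
t 10.1 tcp [0.5544 0.1285 0.1043] ypr [  8.29 -14.93  -0.1 ] F [-5.4 -1.4  2.2] M [-0.12  0.75 -0.  ] j [0.086 0.44  1.807 0.023 0.635 1.496] 0.02951061028323185
slope-frame F [-3.9 -0.6  4.6]
L [-1.2 -0.7  0.1] M [-1.2 73.4  0.1] R [-1.200e+00  1.474e+02  1.000e-01]
```

Call:
send_rows(
  jaw=[20, 20, 20, 20, 20, 20, 20, 20, 20, 20, 20, 20, 20, 20, 20, 20, 20, 20, 20, 20],
  delta_pos=[
    [-0.0023, -0.0003, 0.0044],
    [-0.007, -0.001, 0.0133],
    [-0.0116, -0.0017, 0.0221],
    [-0.0106, -0.0087, 0.0221],
    [-0.0091, -0.0187, 0.0221],
    [-0.0073, -0.0317, 0.0221],
    [-0.0053, -0.0457, 0.0221],
    [-0.0033, -0.0597, 0.0221],
    [-0.0018, -0.0697, 0.0221],
    [-0.0011, -0.0743, 0.0221],
    [-0.0011, -0.0743, 0.0221],
    [0.0022, -0.0738, 0.0157],
    [0.0055, -0.0734, 0.0095],
    [0.0078, -0.073, 0.0052],
    [0.0087, -0.0729, 0.0035],
    [0.0093, -0.0728, 0.0023],
    [0.0098, -0.0727, 0.0013],
    [0.0102, -0.0726, 0.0006],
    [0.0105, -0.0726, 0],
    [0.0105, -0.0726, 0],
  ],
  dr=[
    [0, 0, 0],
    [0, 0, 0],
    [0, 0, 0],
    [0, 0, 0],
    [0, 0, 0],
    [0, 0, 0],
    [0, 0, 0],
    [0, 0, 0],
    [0, 0, 0],
    [0, 0, 0],
    [0, 0, 0],
    [0, 0, 0],
    [0, 0, 0],
    [0, 0, 0],
    [0, 0, 0],
    [0, 0, 0],
    [0, 0, 0],
    [0, 0, 0],
    [0, 0, 0],
    [0, 0, 0],
  ],
)

```text
t: 11.77
tcp_pos: [0.5652, 0.0562, 0.1046]
eef_rot: [-0.009, 0.989, 0.072, 0.13]
contact_force: [-2.9, 1.1, -3.8]
grip_width: 0.0293
gripper_force: 60.4
```

```bash
python3 pr.py .0584 13
```

```text
t 11.7667 tcp [0.5652 0.0562 0.1046] ypr [  8.3  -14.99  -0.09] F [-2.9  1.1 -3.8] M [0.15 0.81 0.16] j [-0.065  0.437  1.811  0.088  0.639  1.297] 0.029251492947606293
slope-frame F [-4.2  1.5 -2.1]
L [ -0.6 -73.7   0.2] M [-0.6  0.3  0.2] R [-0.6 74.3  0.2]
```

Call:
send_rows(
  jaw=[20, 20, 20, 20, 20],
  delta_pos=[
    [0.0001, 0, -0.0003],
    [0.0003, 0, -0.0006],
    [0.0004, 0, -0.0008],
    [0.0004, 0, -0.0008],
    [0.0004, 0, -0.0008],
  ],
  dr=[
    [0, 0, 0],
    [0, 0, 0],
    [0, 0, 0],
    [0, 0, 0],
    [0, 0, 0],
  ],
)

```text
t: 12.18
tcp_pos: [0.5651, 0.0562, 0.1045]
eef_rot: [-0.009, 0.989, 0.072, 0.13]
contact_force: [-9.5, -0.2, 5.0]
grip_width: 0.0296
gripper_force: 61.9
```

```bash
python3 pr.py .0584 13
```

```text
t 12.1833 tcp [0.5651 0.0562 0.1045] ypr [  8.3  -14.97  -0.09] F [-9.5 -0.2  5. ] M [0.22 1.31 0.22] j [-0.065  0.437  1.811  0.088  0.639  1.297] 0.02960492772684389
slope-frame F [-6.   1.2  8.8]
L [ -0.8 -73.7   0.2] M [-0.8  0.3  0.2] R [-0.8 74.3  0.2]
```

Call:
send_rows(
  jaw=[32, 36, 40, 45, 50, 55, 60, 60, 60, 60],
  delta_pos=[
    [-0.0002, 0, 0.0004],
    [-0.0002, 0, 0.0004],
    [-0.0002, 0, 0.0004],
    [-0.0002, 0, 0.0004],
    [-0.0002, 0, 0.0004],
    [-0.0002, 0, 0.0004],
    [-0.0002, 0, 0.0004],
    [-0.0002, 0, 0.0004],
    [-0.0002, 0, 0.0004],
    [-0.0002, 0, 0.0004],
  ],
  dr=[
    [0, 0, 0],
    [0, 0, 0],
    [0, 0, 0],
    [0, 0, 0],
    [0, 0, 0],
    [0, 0, 0],
    [0, 0, 0],
    [0, 0, 0],
    [0, 0, 0],
    [0, 0, 0],
  ],
)

```text
t: 13.02
tcp_pos: [0.5658, 0.056, 0.1041]
eef_rot: [-0.009, 0.989, 0.071, 0.13]
contact_force: [0.1, 0.1, -0.7]
grip_width: 0.0516
gripper_force: 0.0
```

```bash
python3 pr.py .0584 13; python3 - <<'E'
from h import *
s=shot('scene','dialM.png');shot('top','topM.png')
E
```

```text
t 13.0167 tcp [0.5658 0.056  0.1041] ypr [  8.28 -15.02  -0.1 ] F [ 0.1  0.1 -0.7] M [-0.01  0.14  0.05] j [-0.065  0.438  1.81   0.088  0.638  1.297] 0.05156284290007219
slope-frame F [-0.2  0.1 -0.7]
L [ -0.4 -74.1  -0.5] M [-0.4  0.  -0.5] R [-0.4 74.  -0.5]
```

Call:
send_rows(
  jaw=[50, 44, 38, 34, 30, 26, 20, 20, 20, 20],
  delta_pos=[
    [0, 0, 0],
    [0, 0, 0],
    [0, 0, 0],
    [0, 0, 0],
    [0, 0, 0],
    [0, 0, 0],
    [0, 0, 0],
    [0, 0, 0],
    [0, 0, 0],
    [0, 0, 0],
  ],
  dr=[
    [0, 0, 0],
    [0, 0, 0],
    [0, 0, 0],
    [0, 0, 0],
    [0, 0, 0],
    [0, 0, 0],
    [0, 0, 0],
    [0, 0, 0],
    [0, 0, 0],
    [0, 0, 0],
  ],
)

```text
t: 13.95
tcp_pos: [0.5657, 0.0561, 0.1042]
eef_rot: [-0.009, 0.989, 0.072, 0.13]
contact_force: [-2.8, 0.7, 4.0]
grip_width: 0.0294
gripper_force: 59.5
```

```bash
python3 pr.py .0584 13
```

```text
t 13.95 tcp [0.5657 0.0561 0.1042] ypr [  8.29 -15.01  -0.1 ] F [-2.8  0.7  4. ] M [0.06 0.31 0.06] j [-0.065  0.438  1.81   0.088  0.638  1.297] 0.029404204745279584
slope-frame F [-0.4  1.1  4.8]
L [ -0.4 -74.   -0.3] M [-0.4  0.1 -0.3] R [-0.4 74.  -0.3]
```

Now to the right pocket, with the same shift and a 0.8 mm lower final height.

Call:
send_rows(
  jaw=[20, 20, 20, 20, 20, 20, 20, 20, 20, 20, 20, 20, 20, 20, 20, 20, 20, 20, 20, 20],
  delta_pos=[
    [-0.0023, -0.0003, 0.0044],
    [-0.007, -0.001, 0.0133],
    [-0.0116, -0.0017, 0.0221],
    [-0.0106, -0.0087, 0.0221],
    [-0.0091, -0.0187, 0.0221],
    [-0.0073, -0.0317, 0.0221],
    [-0.0053, -0.0457, 0.0221],
    [-0.0033, -0.0597, 0.0221],
    [-0.0018, -0.0697, 0.0221],
    [-0.001, -0.0749, 0.0221],
    [-0.001, -0.0749, 0.0221],
    [0.0023, -0.0744, 0.0157],
    [0.0056, -0.074, 0.0095],
    [0.0079, -0.0736, 0.0052],
    [0.0088, -0.0735, 0.0035],
    [0.0094, -0.0734, 0.0023],
    [0.0099, -0.0733, 0.0013],
    [0.0103, -0.0732, 0.0006],
    [0.0106, -0.0732, 0],
    [0.0106, -0.0732, 0],
  ],
  dr=[
    [0, 0, 0],
    [0, 0, 0],
    [0, 0, 0],
    [0, 0, 0],
    [0, 0, 0],
    [0, 0, 0],
    [0, 0, 0],
    [0, 0, 0],
    [0, 0, 0],
    [0, 0, 0],
    [0, 0, 0],
    [0, 0, 0],
    [0, 0, 0],
    [0, 0, 0],
    [0, 0, 0],
    [0, 0, 0],
    [0, 0, 0],
    [0, 0, 0],
    [0, 0, 0],
    [0, 0, 0],
  ],
)

```text
t: 15.62
tcp_pos: [0.5762, -0.017, 0.1043]
eef_rot: [-0.009, 0.989, 0.072, 0.13]
contact_force: [-3.4, 0.3, -4.2]
grip_width: 0.0294
gripper_force: 60.3
```

Call:
send_rows(
  jaw=[20, 20, 20, 20],
  delta_pos=[
    [0.0001, 0, -0.0002],
    [0.0002, 0, -0.0004],
    [0.0002, 0, -0.0004],
    [0.0002, 0, -0.0004],
  ],
  dr=[
    [0, 0, 0],
    [0, 0, 0],
    [0, 0, 0],
    [0, 0, 0],
  ],
)

```text
t: 15.95
tcp_pos: [0.5761, -0.017, 0.1043]
eef_rot: [-0.009, 0.989, 0.072, 0.13]
contact_force: [-5.7, 1.8, 1.3]
grip_width: 0.0294
gripper_force: 61.3
```

```bash
python3 pr.py .0584 13
```

```text
t 15.95 tcp [ 0.5761 -0.017   0.1043] ypr [  8.29 -15.01  -0.09] F [-5.7  1.8  1.3] M [0.15 1.   0.09] j [-0.211  0.452  1.785  0.145  0.663  1.112] 0.029427160375900596
slope-frame F [-4.1  2.6  3.7]
L [  -0.5 -147.8   -0.2] M [ -0.5 -73.7  -0.2] R [-0.5  0.3 -0.2]
```

Call:
send_rows(
  jaw=[32, 36, 40, 45, 50, 55, 60, 60, 60, 60],
  delta_pos=[
    [0, 0, 0],
    [0, 0, 0],
    [0, 0, 0],
    [0, 0, 0],
    [0, 0, 0],
    [0, 0, 0],
    [0, 0, 0],
    [0, 0, 0],
    [0, 0, 0],
    [0, 0, 0],
  ],
  dr=[
    [0, 0, 0],
    [0, 0, 0],
    [0, 0, 0],
    [0, 0, 0],
    [0, 0, 0],
    [0, 0, 0],
    [0, 0, 0],
    [0, 0, 0],
    [0, 0, 0],
    [0, 0, 0],
  ],
)

```text
t: 16.78
tcp_pos: [0.5766, -0.0172, 0.1037]
eef_rot: [-0.009, 0.989, 0.072, 0.13]
contact_force: [0.7, -0.5, -0.1]
grip_width: 0.0516
gripper_force: 0.0
```

```bash
python3 pr.py .0584 13; python3 - <<'E'
from h import *
shot('scene','dialR.png');shot('top','topR.png')
cs=bot.camera_info('scene');Q=R.from_euler('z',8.24,degrees=True)*R.from_euler('y',-28,degrees=True)
pl=dict(L=[.5861,.1337,.0546],M=[.5967,.0604,.0546],R=[.6073,-.0128,.0546]);out=[];out2=[]
ct=bot.camera_info('top')
for k,p in pl.items():
    im=cv2.imread(f'pics/dial{k}.png')
    # rectify dial plane: x=-0.02, y in +-.03, z 0..60 mm of gauge; view from -x: image right = -y
    w,h=260,300
    src=proj(cs,np.array(p)+Q.apply([[-.02,.026,.06],[-.02,-.026,.06],[-.02,-.026,0],[-.02,.026,0]])).astype(np.float32)
    H=cv2.getPerspectiveTransform(src,np.float32([[0,0],[w,0],[w,h],[0,h]]))
    out.append(cv2.warpPerspective(im,H,(w,h),flags=cv2.INTER_CUBIC))
    c=proj(cs,np.array(p)+Q.apply([0,0,.02]))[0].astype(int)
    out2.append(cv2.resize(im[c[1]-25:c[1]+25,c[0]-26:c[0]+26],(260,250),interpolation=2))
cv2.imwrite('pics/m5.png',np.vstack([np.hstack(out),np.hstack(out2)]))
E
```

```text
t 16.7833 tcp [ 0.5766 -0.0172  0.1037] ypr [  8.29 -15.02  -0.11] F [ 0.7 -0.5 -0.1] M [0.   0.13 0.01] j [-0.211  0.453  1.785  0.145  0.661  1.112] 0.05159445563928652
slope-frame F [ 0.5 -0.6 -0.4]
L [  -0.4 -148.    -0.9] M [ -0.4 -74.   -0.9] R [-0.4 -0.  -0.9]
```

View pics/m5.png

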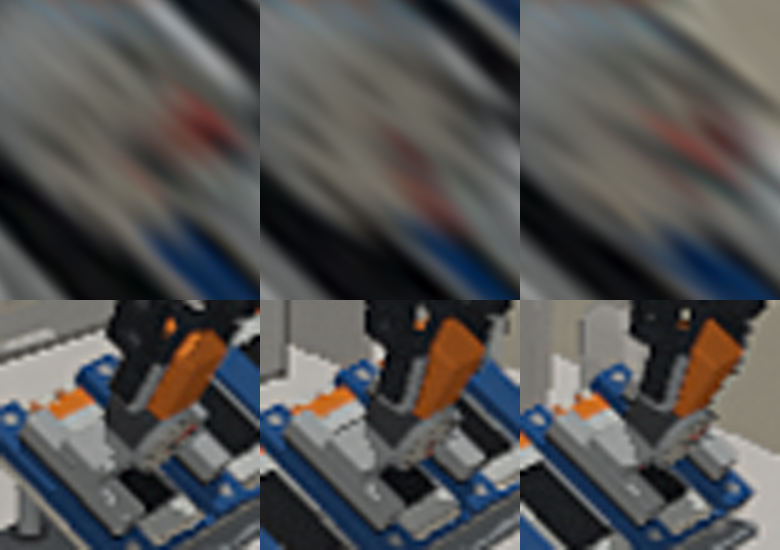

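In the rectified dials (top row) the needle's red spot sits upper right for left (200,125) and right (180,140), and lower for middle (165,190). That suggests the middle cell is swollen; I'll check it with numbers.

```bash
python3 - <<'E'
from h import *
cs=bot.camera_info('scene');Q=R.from_euler('z',8.24,degrees=True)*R.from_euler('y',-28,degrees=True)
pl=dict(L=[.5861,.1337,.0546],M=[.5967,.0604,.0546],R=[.6073,-.0128,.0546])
for k,p in pl.items():
    im=cv2.imread(f'pics/dial{k}.png').astype(float);red=im[:,:,2]-im[:,:,:2].max(2)
    a=proj(cs,np.array(p)+Q.apply([[-.02,0,.025]]))[0]
    ys,xs=np.mgrid[0:420,0:560];orange=(im[:,:,1]-im[:,:,0])>25
    m=(np.hypot(xs-a[0],ys-a[1])<12)&(red>25)&~orange
    X=[]
    for x,y in zip(xs[m],ys[m]):
        o,w=ray(cs,x,y);o=Q.inv().apply(o-p);w=Q.inv().apply(w);s=(-.02-o[0])/w[0];q=o+s*w;X.append([-q[1]*1e3,q[2]*1e3,red[y,x]])
    X=np.array(X);print(k,m.sum());print(X.round(0).tolist())
    # line colour-weighted orientation
E
```

```text
L 11
[[-49.0, 95.0, 44.0], [-2.0, 66.0, 38.0], [-48.0, 88.0, 39.0], [-4.0, 63.0, 30.0], [-40.0, 79.0, 44.0], [-12.0, 64.0, 38.0], [-31.0, 71.0, 44.0], [-20.0, 65.0, 48.0], [16.0, 37.0, 54.0], [13.0, 34.0, 47.0], [11.0, 31.0, 32.0]]
M 9
[[-46.0, 88.0, 46.0], [-2.0, 65.0, 45.0], [-11.0, 66.0, 45.0], [-45.0, 80.0, 35.0], [-20.0, 67.0, 42.0], [-29.0, 68.0, 53.0], [-22.0, 64.0, 49.0], [5.0, 21.0, 30.0], [12.0, 18.0, 26.0]]
R 8
[[-47.0, 86.0, 38.0], [-5.0, 66.0, 47.0], [-8.0, 63.0, 45.0], [-18.0, 64.0, 39.0], [-27.0, 65.0, 33.0], [15.0, 31.0, 26.0], [5.0, 32.0, 43.0], [13.0, 28.0, 37.0]]
```

The needle tip sits about 12 mm lower on the dial for the middle pocket than for the other two, so the middle cell is swollen. I'll regrip and carry the gauge back.

Call:
send_rows(
  jaw=[50, 44, 38, 34, 30, 26, 20, 20, 20, 20],
  delta_pos=[
    [-0.0002, 0, 0.0004],
    [-0.0002, 0, 0.0004],
    [-0.0002, 0, 0.0004],
    [-0.0002, 0, 0.0004],
    [-0.0002, 0, 0.0004],
    [-0.0002, 0, 0.0004],
    [-0.0002, 0, 0.0004],
    [-0.0002, 0, 0.0004],
    [-0.0002, 0, 0.0004],
    [-0.0002, 0, 0.0004],
  ],
  dr=[
    [0, 0, 0],
    [0, 0, 0],
    [0, 0, 0],
    [0, 0, 0],
    [0, 0, 0],
    [0, 0, 0],
    [0, 0, 0],
    [0, 0, 0],
    [0, 0, 0],
    [0, 0, 0],
  ],
)

```text
t: 17.72
tcp_pos: [0.5763, -0.0171, 0.1042]
eef_rot: [-0.009, 0.989, 0.072, 0.13]
contact_force: [-2.6, 1.5, 3.8]
grip_width: 0.0296
gripper_force: 59.6
```

Call:
send_rows(
  jaw=[20, 20, 20, 20, 20, 20, 20, 20, 20, 20, 20, 20, 20, 20, 20, 20, 20, 20, 20, 20],
  delta_pos=[
    [-0.0023, -0.0003, 0.0044],
    [-0.007, -0.001, 0.0133],
    [-0.0116, -0.0017, 0.0221],
    [-0.0126, 0.0053, 0.0221],
    [-0.0141, 0.0153, 0.0221],
    [-0.0159, 0.0283, 0.0221],
    [-0.0179, 0.0423, 0.0221],
    [-0.0199, 0.0563, 0.0221],
    [-0.0214, 0.0663, 0.0221],
    [-0.0222, 0.0715, 0.0221],
    [-0.0222, 0.0715, 0.0221],
    [-0.0189, 0.072, 0.0157],
    [-0.0156, 0.0724, 0.0095],
    [-0.0133, 0.0728, 0.0052],
    [-0.0124, 0.0729, 0.0035],
    [-0.0118, 0.073, 0.0023],
    [-0.0113, 0.0731, 0.0013],
    [-0.0109, 0.0732, 0.0006],
    [-0.0106, 0.0732, 0],
    [-0.0106, 0.0732, 0],
  ],
  dr=[
    [0, 0, 0],
    [0, 0, 0],
    [0, 0, 0],
    [0, 0, 0],
    [0, 0, 0],
    [0, 0, 0],
    [0, 0, 0],
    [0, 0, 0],
    [0, 0, 0],
    [0, 0, 0],
    [0, 0, 0],
    [0, 0, 0],
    [0, 0, 0],
    [0, 0, 0],
    [0, 0, 0],
    [0, 0, 0],
    [0, 0, 0],
    [0, 0, 0],
    [0, 0, 0],
    [0, 0, 0],
  ],
)

```text
t: 19.38
tcp_pos: [0.5656, 0.0559, 0.1042]
eef_rot: [-0.009, 0.989, 0.071, 0.13]
contact_force: [-1.1, -1.3, -4.2]
grip_width: 0.0291
gripper_force: 60.2
```

Call:
send_rows(
  jaw=[20, 20, 20, 20],
  delta_pos=[
    [0.0001, 0, -0.0002],
    [0.0002, 0, -0.0004],
    [0.0002, 0, -0.0004],
    [0.0002, 0, -0.0004],
  ],
  dr=[
    [0, 0, 0],
    [0, 0, 0],
    [0, 0, 0],
    [0, 0, 0],
  ],
)

```text
t: 19.72
tcp_pos: [0.5656, 0.0559, 0.1041]
eef_rot: [-0.008, 0.989, 0.072, 0.13]
contact_force: [-5.5, -1.7, 0.8]
grip_width: 0.0295
gripper_force: 61.2
```

```bash
python3 pr.py .0584 13
```

```text
t 19.7167 tcp [0.5656 0.0559 0.1041] ypr [  8.29 -15.    -0.11] F [-5.5 -1.7  0.8] M [-0.34  0.93 -0.15] j [-0.065  0.438  1.811  0.088  0.638  1.297] 0.02954672453642516
slope-frame F [-4.6 -0.9  3.3]
L [ -0.6 -74.1  -0.4] M [-0.5 -0.  -0.4] R [-0.5 73.9 -0.4]
```

Call:
send_rows(
  jaw=[32, 36, 40, 45, 50, 55, 60, 65, 70, 70, 70, 70, 70, 70, 70, 70, 70, 70, 70, 70],
  delta_pos=[
    [0, 0, 0],
    [0, 0, 0],
    [0, 0, 0],
    [0, 0, 0],
    [0, 0, 0],
    [0, 0, 0],
    [0, 0, 0],
    [0, 0, 0],
    [0, 0, 0],
    [0, 0, 0],
    [-0.0013, -0.0002, 0.005],
    [-0.004, -0.0006, 0.015],
    [-0.008, -0.0012, 0.03],
    [-0.012, -0.0017, 0.045],
    [-0.016, -0.0023, 0.06],
    [-0.021, -0.003, 0.08],
    [-0.03, -0.0035, 0.105],
    [-0.05, -0.004, 0.125],
    [-0.08, -0.004, 0.14],
    [-0.1, -0.004, 0.14],
  ],
  dr=[
    [0, 0, 0],
    [0, 0, 0],
    [0, 0, 0],
    [0, 0, 0],
    [0, 0, 0],
    [0, 0, 0],
    [0, 0, 0],
    [0, 0, 0],
    [0, 0, 0],
    [0, 0, 0],
    [0, 0, 0],
    [0, 0, 0],
    [0, 0, 0],
    [0, 0, 0],
    [0, 0, 0],
    [0, 0, 0],
    [0, 0, 0],
    [0, 0, 0],
    [0, 0, 0],
    [0, 0, 0],
  ],
)

```text
t: 21.38
tcp_pos: [0.4655, 0.052, 0.2476]
eef_rot: [-0.008, 0.988, 0.072, 0.133]
contact_force: [0.6, 0.6, 0.6]
grip_width: 0.0594
gripper_force: 0.0
```

Call:
send_rows(
  jaw=[70, 70, 70, 70, 70, 70],
  delta_pos=[
    [-0.02, -0.03, 0.01],
    [-0.03, -0.06, 0.02],
    [-0.03, -0.09, 0.02],
    [-0.03, -0.11, 0.02],
    [-0.03, -0.11, 0.02],
    [-0.03, -0.11, 0.02],
  ],
  dr=[
    [0, 0, 0],
    [0, 0, 0],
    [0, 0, 0],
    [0, 0, 0],
    [0, 0, 0],
    [0, 0, 0],
  ],
)

```text
t: 21.88
tcp_pos: [0.4357, -0.0588, 0.2645]
eef_rot: [-0.008, 0.989, 0.07, 0.131]
contact_force: [-0.5, 0.5, -0.1]
grip_width: 0.0596
gripper_force: 0.0
```

```bash
python3 - <<'E'
from h import *
st=bot.state();print(st['t'],st['tcp_pos'],st['contact_force'])
shot('scene','s9.png');shot('top','t9.png')
Q=R.from_euler('z',8.24,degrees=True)*R.from_euler('y',-28,degrees=True);p=np.array([.5967,.0604,.0546])
out=[]
for n,f,x,y in(('scene','s9',240,145),('top','t9',275,125)):
    ci=bot.camera_info(n);k=4;q=cv2.resize(cv2.imread(f'pics/{f}.png')[y:y+100,x:x+100],None,fx=4,fy=4,interpolation=2)
    for s in(1,-1):
        C=p+Q.apply([[.038,s*.027,0],[.038,s*.043,0],[-.038,s*.043,0],[-.038,s*.027,0]])
        cv2.polylines(q,[((proj(ci,C)-[x,y]+.5)*k).astype(np.int32)],True,(0,255,0),1)
    C=p+Q.apply([[a,b,.096] for a,b in((.017,.015),(.017,-.015),(-.017,-.015),(-.017,.015))])
    cv2.polylines(q,[((proj(ci,C)-[x,y]+.5)*k).astype(np.int32)],True,(255,0,255),1)
    out.append(q)
cv2.imwrite('pics/m9.png',np.hstack(out))
a,b=[cv2.imread(f'pics/{f}.png').astype(int) for f in('top0','t9')]
for n,(x,y) in dict(phone=(321,275),dish=(379,261),tape=(248,281),box=(222,148)).items(): print(n,np.abs(a-b)[y-28:y+28,x-28:x+28].mean().round(2))
E
```

```text
21.8833 [ 0.43568272 -0.05877886  0.26451866] [-0.5309419   0.48511261 -0.06592336]
phone 19.01
dish 29.03
tape 6.67
box 6.05
```

View pics/m9.png

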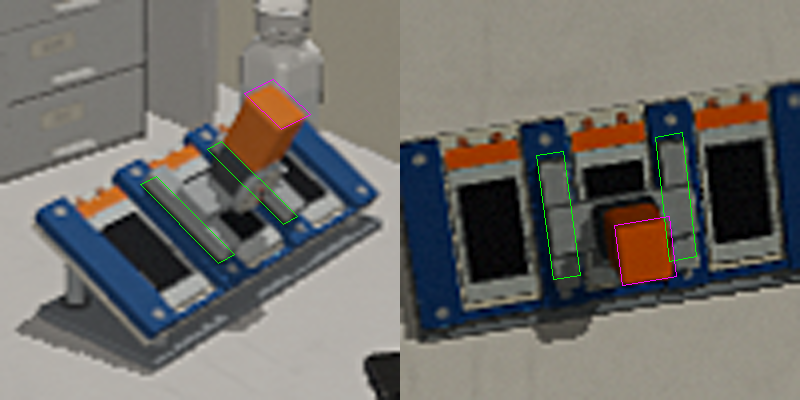

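The final picture shows the gauge standing by itself on the middle pocket. Its handle top and feet match the model outline for a centred, seated pose: handle at (275,105) in the scene panel and (645,250) in the top panel. The arm is clear, so I'll hand in.

```bash
python3 -c "
from workcell import bot
print(bot.close_job())"
```

```text
the job is handed in; nothing more can be done
None
```

I gauged the left, middle and right cells in order; the dial showed the middle one is swollen, so I left the gauge standing by itself over the middle pocket and handed the job in at about 22 s. The last picture shows it centred there, but I didn't look closely at the things around.

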